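Dock the parts tray on its sprung latch

ROBOT

A 6-joint arm with a two-finger parallel gripper is mounted at the origin on a cart in front of the work surface, level with it; the furniture and walls round the work are solid. World frame = base frame: x ahead of the robot, y to its left, z up, the work surface at z = 0. Lengths are in m, angles in rad, forces in N, time in s.
With the tool pointing down it reaches from about 0.35 to 0.85 m from the base axis. Payload 8.1 kg.
Tool frame: the origin (TCP) lies at the very end of the fingers, on their centre line; the grasp point (between the pads) lies 19 mm behind it; z points along the fingers, y is the line along which they close (so a half turn about z gives the same grasp; the last joint's range is limited). The gripper opens to 93 mm and grips with 3 to 60 N. Pads are 15 mm wide; open, the fingers measure 128 mm over their backs; the gripper's body (75 mm by 188 mm) begins 65 mm behind the grasp point.
Start: joints at [-1.186, 0.13, 1.488, -0, 1.523, -0.085], TCP at [0.272, -0.535, 0.195] pointing down, gripper open.
Joint ranges: [-2.96, 2.96], [-0.89, 2.26], [0.02, 2.5], [-1.34, 4.48], [0, 2.73], [-2.66, 2.66]. Speed limits (rad/s): [2.39, 2.39, 2.79, 3.14, 3.14, 3.14].

INTERFACE

Orientations are given as a rotation vector (axis times angle).
In Python, from plant import monitor, eyes, ticket gives the robot as it stands.
- The arm moves only by the tool arm_command, never from a script. Its argument "deltas" is a list that holds one entry, the list of rows, each a list of 6 numbers: the shift along the world's x, y, z in cm, then the turn, a rotation vector about the world's x, y, z in degrees. In form: [[[tx, ty, tz, rx, ry, rz], ...]]. A call has 1 to 12 rows; each row shifts and turns the commanded pose from where the row before left it; what a row does not reach is not made up. A row lasts 1/12 s, in which the tool goes at most 41.7 mm and 7.16 degrees, less where a joint would pass 70% of its speed; a pose out of reach is approached as far as the arm can. A call is refused whole if a number of a shift passes 4.17 or a number of a turn 7.16, either way. A call with a gripper value outside its range is refused whole. "gripper" is the opening, from -1 (shut) to 1 (fully open), set as the call begins (left out, the last holds). The fingers move at their own pace and stop on an object; "squeeze" is the grip in N (left out, the last holds). Time passes only in rows, so rows that do not move let the fingers close. It gives the time, the measured TCP pose, the force, the opening and the grip force at its end, in the units of the state.
- monitor.read_state(): the state, without advancing time (a new reading comes with each control period).
- eyes.read_camera(name): name is "side" or "top"; returns the picture (480x640x3 uint8, blue, green, red); there is no depth.
- eyes.camera_model(name): a dict with "fx", "fy", "cx", "cy" (pixels), "rvec" (rotation vector, rad) and "tvec" (3), from world to camera coordinates, as OpenCV has them. Camera axes: x right, y down, z forward; pixel columns grow to the right and rows downward; lengths in m; the calibration is good to about 2 mm. A picture is of the moment at which its call begins. camera_model takes no time and is no camera call.
- ticket.close_job(): hands the job in; it is judged then, once.
The state is a dict: "t": time; "q": joint angles; "dq": joint speeds; "joint_torque": joint torques, N m; "tool_pos": TCP position; "orientation": TCP orientation; "force": force on the tool from outside, world axes, zero at the start; "wrist_torque": the same for the moment, N m; "opening": finger opening in m; "gripper_force": force on a finger pad.
Only numpy, scipy, OpenCV 4.12 (cv2) and the standard library are available. Lean on these libraries where they do the work, as an engineer would, in place of code of your own. Each camera call takes 0.05 s, during which the arm holds its last target. There are 200 camera calls.

TASK

The flux pot has been left standing inside the bench dock, in the way of the parts tray: lift it out and stand it upright in the tray's empty middle bay while the tray is still outside the dock. Then hook the fingertips behind the tray's far wall, from outside, and draw the tray towards you between the rails, against the sprung buffers, until both snap hooks have caught its near wall and hold it when you let go. Never load the tray with more than about 20 N, and leave the talc can, the graver and the tweezers where they are.

Things in the scene. Friction and masses are not known exactly. Their poses are not given: they have to be found in the camera images.
- dock: Tray dock screwed to the bench. Origin on the bench, on its centre line, 1.5 mm behind the stop bar's face; x points out of its mouth (away from the robot) along the rails, y left, z up. Aluminium rails 14 mm tall, inner faces at y = +-76.5 mm up to x = 58 mm, then flaring to y = +-92 mm at x = 100 mm. The floor between them is the bench.
- stop (a point): Middle of the hard face of the steel stop bar (22 mm tall), at dock x = 1.5 mm; same axes as the dock. The tray meets it only 1.5 mm after the hook has caught; from there the force rises steeply.
- buffers (a point): Midway between the tips of the two brass sprung buffers (14 mm high, at dock y = +-22 mm), at rest at dock x = 6 mm; same axes as the dock. Together they push back with 4 N at first touch and 2.6 N more per mm pushed in: 12 N when the hooks catch. A tray that touches them but is not caught looks almost docked; they push it out again by a few mm.
- hooks (a point): Midway between the noses of the two spring hooks (dark steel, 18 mm wide, at y = +-56 mm, red tail caps on the robot's side), back faces at dock x = 6 mm; same axes. Their ramps reach to x = 28 mm, 29 mm high. The tray's near wall lifts them; they drop behind it by themselves when the tray's origin is within 43 mm of the dock's. Pulling until then takes 13 to 16 N in all.
- tray: Loose dark blue plastic tray, 80 (x) x 150 (y) x 20 (z) mm, walls and floor 3 mm, 0.18 to 0.31 kg, slippery (friction 0.3); origin at the centre of its underside, z up. It stands outside the dock's mouth, its x roughly along the dock's x; the walls' outer faces are at x = -40 (near) and +40 mm (far). Empty middle bay 74 (x) x 75 mm (y) round the origin; bur blocks, 20 mm high, in the side bays.
- flux_pot: Red and white round flux pot with closed lid, 58 mm diameter, 50 mm tall, loose, 0.1 to 0.21 kg; origin at the centre of its underside, z up. Starts standing on the bench between the dock's rails.
- talc_can: Orange talc can with red cap, 62 mm diameter, 114 mm tall, loose, standing left of the tray; origin at the centre of its underside. Leave alone.
- graver: Graver with round wooden handle, 105 x 21 x 21 mm, loose, lying left of the dock; origin at the centre of its underside. Leave alone.
- tweezers: Steel tweezers, 128 x 13 x 9 mm, loose, lying right of the dock; origin at the centre of its underside. Leave alone.
Mind the look-alikes: they are no part of the job. Of the things that look like the flux_pot, take the one that is farthest to the robot's right at the start.

How it is judged:
On the way, in this order (a step that is already met when the one before it is completed fails the run):
1. the flux pot stands upright and released in the tray's middle bay, the tray still outside the dock (x of flux_pot in the frame of tray between -0.009 and 0.009 m and y of flux_pot in the frame of tray between -0.009 and 0.009 m and z of flux_pot in the frame of tray below 0.006 m and angle between flux_pot's own z axis and vertical below 0.1 rad and contact force between the fingers and flux_pot below 0.1 N and x of tray in the frame of dock above 0.13 m), for 0.2 s.
2. the fingertips are hooked behind the tray's far wall and pull on it, the tray still outside the dock (x of the grasp point in the frame of tray above 0.042 m and z of the grasp point in the frame of tray below 0.045 m and contact force between the fingers and tray above 0.5 N and x of tray in the frame of dock above 0.1 m), for 0.1 s.
At the end, for the whole second after the job is handed in: The tray rests flat in the dock, released, held by the snap hooks against the pushed-in buffers (tray origin less than 44.6 mm from the dock's origin along the rails, square to within 0.04 rad); the flux pot stands upright in its middle bay (x of tray in the frame of dock between 0.04 and 0.0446 m and y of tray in the frame of dock between -0.004 and 0.004 m and angle between the x axis of tray and the x axis of dock, either way round below 0.04 rad and angle between tray's own z axis and vertical below 0.03 rad and height (world z) of tray below 0.004 m and x of flux_pot in the frame of tray between -0.009 and 0.009 m and y of flux_pot in the frame of tray between -0.009 and 0.009 m and z of flux_pot in the frame of tray below 0.006 m and angle between flux_pot's own z axis and vertical below 0.1 rad and linear speed of each of tray, flux_pot below 0.01 m/s); the robot touches nothing.
It fails at once if the fingers load the tray with more than 22 N (contact force between the fingers and tray above 22 N).
It fails at once if the flux pot is tipped over (angle between flux_pot's own z axis and vertical above 0.6 rad).
It fails at once if the talc can is moved by more than 15 mm (distance of talc_can from where it was at the start of the episode above 0.015 m).
It fails at once if the graver is moved by more than 15 mm (distance of graver from where it was at the start of the episode above 0.015 m).
It fails at once if the tweezers are moved by more than 15 mm (distance of tweezers from where it was at the start of the episode above 0.015 m).
It also fails if it takes over 48 s, if anything falls off the work surface, if the arm or the gripper's body presses on something with over 40 N, if the wrist force passes 120 N, or if a joint passes its speed limit or range.

## Working session

There is one attempt and no reset: what is moved stays moved. The work goes in short steps, Python scripts to look and compute and a tool call to move; the robot and the scene stay as the last step left them, time stands still between calls to the robot, and variables do not carry over. Pictures are saved under pics/ and viewed, at most 10 in all, crops included, and the job is handed in when it is done.

Besides the shell and the picture viewer there is one more tool, called after "Request:" as name(argument=value, ...) on one line, values as JSON. arm_command: Moves the arm, as the interface text tells. Its arguments: {"type":"object","properties":{"deltas":{"type":"array"},"gripper":{"type":"number"},"squeeze":{"type":"number"}},"required":["deltas"]}

```bash
mkdir -p pics
cat > h.py <<'E'
import numpy as np,cv2
from plant import monitor,eyes,ticket
def ray(n,u,v):
    m=eyes.camera_model(n);R=cv2.Rodrigues(np.array(m['rvec'],float))[0];t=np.array(m['tvec'],float)
    d=R.T@np.array([(u-m['cx'])/m['fx'],(v-m['cy'])/m['fy'],1]);return -R.T@t,d
def at(n,u,v,z):
    c,d=ray(n,u,v);return (c+d*(z-c[2])/d[2]).round(4)
def proj(n,p):
    m=eyes.camera_model(n);K=np.array([[m['fx'],0,m['cx']],[0,m['fy'],m['cy']],[0,0,1.]])
    return cv2.projectPoints(np.array(p,float).reshape(-1,3),np.array(m['rvec'],float),np.array(m['tvec'],float),K,None)[0].reshape(-1,2).round(1)
E
python3 - <<'E'
from h import *
for n in('side','top'):
    cv2.imwrite(f'pics/{n}0.png',eyes.read_camera(n)); m=eyes.camera_model(n); print(m, ray(n,320,240))
s=monitor.read_state(); print(s)
E
```

```text
{'fx': 574.8608447475441, 'fy': 574.8608447475441, 'cx': 318.87934335223684, 'cy': 237.85196045475723, 'rvec': array([ 0.40138743, -2.72324376,  1.24086883]), 'tvec': array([0.51488398, 0.03295524, 0.93665359])} (array([0.29423093, 0.80466573, 0.63988494]), array([ 0.21619421, -0.72055322, -0.65884815]))
{'fx': 503.6964726388722, 'fy': 503.6964726388722, 'cx': 320.84919432529256, 'cy': 231.54046459222576, 'rvec': array([ 2.18170804, -2.14143965,  0.093703  ]), 'tvec': array([0.14969219, 0.49454937, 0.96526547])} (array([0.39077723, 0.1426355 , 1.01275493]), array([ 0.08501027,  0.01776641, -0.99636465]))
{'t': 0.1, 'q': array([-1.18641777e+00,  1.31111466e-01,  1.48917353e+00, -4.00598236e-06,
        1.52299250e+00, -8.53883164e-02]), 'dq': array([-0.00059078, -0.00115859, -0.00198888,  0.00104532, -0.00290323,
        0.00037063]), 'joint_torque': array([ 1.08073193e-03, -5.61342108e+01, -4.93096912e+01,  7.70770339e-02,
        2.91341805e-02, -7.50524805e-05]), 'tool_pos': array([ 0.27142277, -0.53447501,  0.19407522]), 'orientation': array([-3.05370933e+00, -7.30754376e-01,  4.00176363e-04]), 'force': array([-0.95110908, -0.54057546,  0.21644178]), 'wrist_torque': array([-0.01064119,  0.00331163, -0.01454536]), 'gripper_force': 0.0, 'opening': 0.09278211200550582}
```

View pics/top0.png

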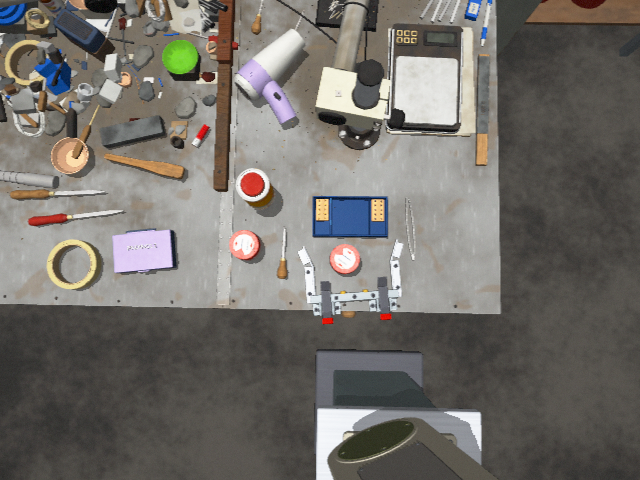

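View pics/side0.png

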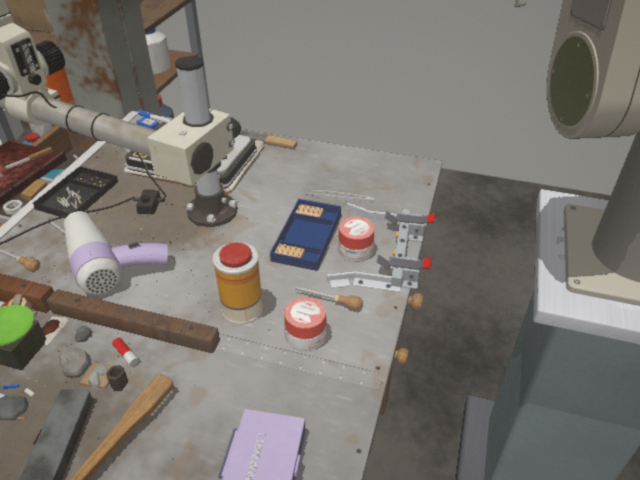

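The top view shows the right-hand pot in the dock at about (345,259), the tray at (350,217) and a microscope at (350,100) beyond it. The side view agrees, with the pot at (356,238). Next I'll enlarge both.

Run:
```python
from h import *
a=cv2.imread('pics/top0.png')[180:330,270:430]
cv2.imwrite('pics/topc.png',cv2.resize(a,None,fx=4.0,fy=4.0,interpolation=cv2.INTER_CUBIC))
a=cv2.imread('pics/side0.png')[180:300,260:445]
cv2.imwrite('pics/sidec.png',cv2.resize(a,None,fx=4,fy=4,interpolation=cv2.INTER_CUBIC))
```

```text
(no output)
```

View pics/topc.png

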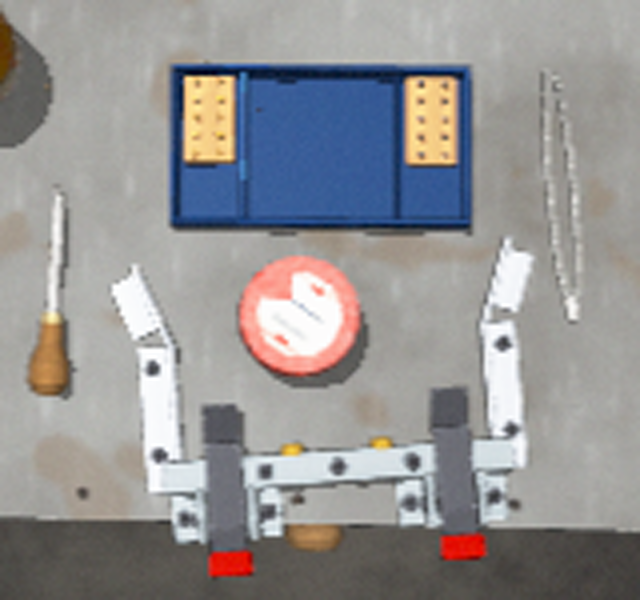

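View pics/sidec.png

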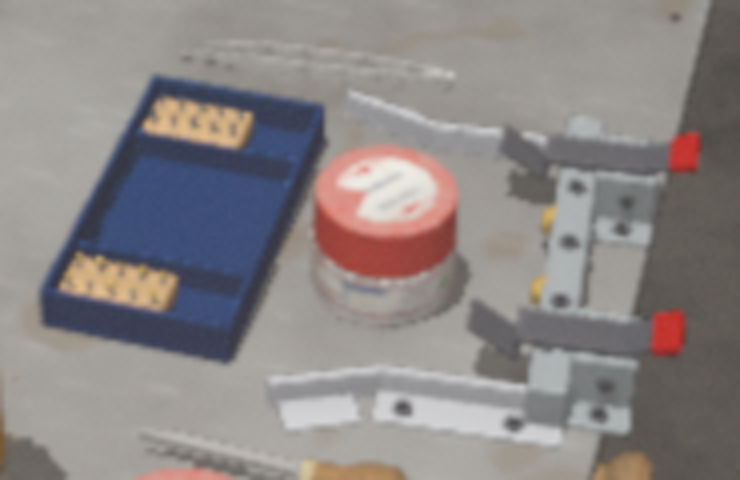

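The crops (4x, offset (270,180) top and (260,180) side) show the tray rim corners, pot lid, hook ramp tips, stop bar and buffers clearly. I'll fit poses from these.

```bash
cat > fit.py <<'E'
from h import *
from scipy.optimize import least_squares
def P(n,u,v): return np.array([u/4+(270 if n=='top' else 260),v/4+180])-(.375)
def fit(model,obs,x0):
    def res(x,out=False):
        c,s=np.cos(x[2]),np.sin(x[2]);r=[]
        for (n,u,v),m in zip(obs,model):
            p=[x[0]+c*m[0]-s*m[1],x[1]+s*m[0]+c*m[1],m[2]]
            r+=list(proj_(n,p)-P(n,u,v))
        return np.array(r)
    o=least_squares(res,x0,loss='soft_l1',x_scale=[.01,.01,.05],diff_step=1e-4);print(o.x.round(4));print(res(o.x).reshape(-1,2).round(1).tolist());return o.x
def proj_(n,p):
    m=eyes.camera_model(n);K=np.array([[m['fx'],0,m['cx']],[0,m['fy'],m['cy']],[0,0,1.]])
    return cv2.projectPoints(np.array(p,float).reshape(-1,3),np.array(m['rvec'],float),np.array(m['tvec'],float),K,None)[0].reshape(2)
if __name__=='__main__':
    T='top';S='side'
    tm=[(.04,.075,.02),(.04,-.075,.02),(-.04,-.075,.02),(-.04,.075,.02)]
    print('tray T');a=fit(tm,[(T,171,66),(T,471,66),(T,470,224),(T,171,224)],[.5,.07,0])
    print('tray S');fit(tm,[(S,42,293),(S,153,77),(S,325,107),(S,237,335)],a)
    dm=[(.028,.065,.029),(.028,.047,.029),(.028,-.047,.029),(.028,-.065,.029),(.0015,.04,.022),(.0015,-.04,.022),(.006,.022,.014),(.006,-.022,.014)]
    print('dock T');d=fit(dm,[(T,203,406),(T,241,405),(T,432,390),(T,466,387),(T,245,458),(T,428,444),(T,291,446),(T,381,440)],[.36,.08,.07])
    print('dock S');fit([dm[1],dm[2],(.028,.065,.029),(.028,-.065,.029)],[(S,474,300),(S,500,150),(S,470,330),(S,507,127)],d)
    print('pot', at(T,*P(T,300,314),.05),at(S,*P(S,387,190),.05))
    for z in(.1,.2,.25):print('scope head',at(T,317,122,z),at(T,385,128,z))
    for v in((341,148),(340,125),(380,130)):print('base',at(T,*v,.01))
E
python3 fit.py
```

```text
tray T
[0.5248 0.1021 0.0161]
[[-0.2, -0.3], [0.0, -0.2], [0.7, 0.3], [-0.4, 0.1]]
tray S
[0.5259 0.1055 0.0237]
[[0.0, 0.9], [-0.1, -0.0], [0.5, -0.2], [-0.3, -0.5]]
dock T
[0.3722 0.0913 0.0928]
[[-0.4, 0.2], [-0.7, -0.2], [-0.1, -0.0], [0.6, 0.1], [2.9, -0.1], [-1.9, 0.4], [0.3, -0.1], [0.1, -0.3]]
dock S
[0.3739 0.0938 0.0964]
[[0.2, -0.1], [0.3, 0.4], [-0.2, 0.1], [-0.3, -0.4]]
pot [0.439  0.1121 0.05  ] [0.4411 0.1129 0.05  ]
scope head [0.6892 0.1688 0.1   ] [0.6796 0.0423 0.1   ]
scope head [0.6565 0.1659 0.2   ] [0.6479 0.0533 0.2   ]
scope head [0.6401 0.1645 0.25  ] [0.6321 0.0588 0.25  ]
base [0.6649 0.1215 0.01  ]
base [0.713  0.1242 0.01  ]
base [0.7037 0.0425 0.01  ]
```

Run:
```python
from h import *
print('can cap',at('top',253,184,.114),at('side',237,253,.114), 'base',at('side',242,310,0))
print('can edges',at('top',271,184,.1),at('side',260,260,.105))
def tri(a,b):
    c1,d1=ray('top',*a);c2,d2=ray('side',*b)
    s=np.linalg.lstsq(np.stack([d1,-d2],1),c2-c1,rcond=None)[0];p,q=c1+s[0]*d1,c2+s[1]*d2;return ((p+q)/2).round(3),np.linalg.norm(p-q).round(4)
for b in((192,182),(192,148),(235,125),(235,150)):
  for a in((317,122),(385,125)): print(a,b,tri(a,b))
a=cv2.imread('pics/top0.png')[60:230,220:450]
b=cv2.imread('pics/side0.png')[40:290,130:330]
cv2.imwrite('pics/c2.png',np.hstack([cv2.resize(a,(460,340)),cv2.copyMakeBorder(cv2.resize(b,(320,400)),0,0,0,0,0)[:340]]))
```

```text
can cap [0.5672 0.2823 0.114 ] [0.5667 0.2875 0.114 ] base [0.5697 0.289  0.    ]
can edges [0.5705 0.2512 0.1   ] [0.5359 0.2826 0.105 ]
(317, 122) (192, 182) (array([0.685, 0.17 , 0.126]), np.float64(0.0088))
(385, 125) (192, 182) (array([0.737, 0.043, 0.025]), np.float64(0.0562))
(317, 122) (192, 148) (array([0.67 , 0.169, 0.188]), np.float64(0.0187))
(385, 125) (192, 148) (array([0.714, 0.054, 0.107]), np.float64(0.064))
(317, 122) (235, 125) (array([0.628, 0.161, 0.235]), np.float64(0.0327))
(385, 125) (235, 125) (array([0.666, 0.049, 0.163]), np.float64(0.0009))
(317, 122) (235, 150) (array([0.637, 0.161, 0.194]), np.float64(0.0416))
(385, 125) (235, 150) (array([0.679, 0.042, 0.109]), np.float64(0.0074))
```

View pics/c2.png

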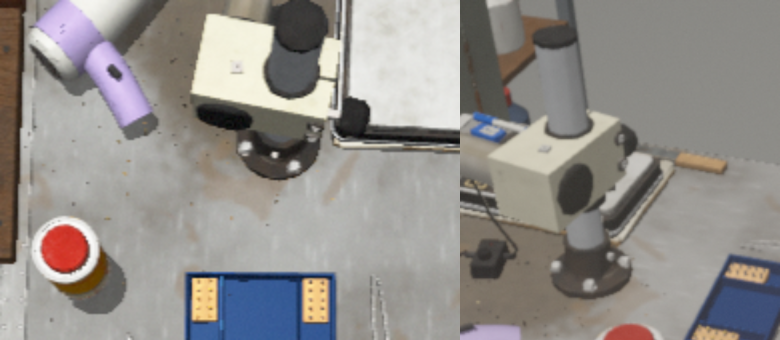

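The can (y≈0.285) and the microscope head (x≥0.63) both clear the gripper body when the fingers close along y. Estimates, averaged over both cameras:

| Object | x | y | yaw (rad) |
|---|---|---|---|
| Pot | 0.440 | 0.1125 | – |
| Tray | 0.5254 | 0.1038 | 0.02 |
| Dock | 0.373 | 0.0925 | 0.094 |

Moving over the pot now.

Request:
arm_command(deltas=[[[0.84, 3.23, 0, 0, 0, -1.35], [0.84, 3.23, 0, 0, 0, -1.35], [0.84, 3.23, 0, 0, 0, -1.35], [0.84, 3.23, 0, 0, 0, -1.35], [0.84, 3.23, 0, 0, 0, -1.35], [0.84, 3.23, 0, 0, 0, -1.35], [0.84, 3.23, 0, 0, 0, -1.35], [0.84, 3.23, 0, 0, 0, -1.35], [0.84, 3.23, 0, 0, 0, -1.35], [0.84, 3.23, 0, 0, 0, -1.35], [0.84, 3.23, 0, 0, 0, -1.35], [0.84, 3.23, 0, 0, 0, -1.35]]], gripper=1, squeeze=10)

```text
t: 1.1
tool_pos: [0.3723, -0.1457, 0.1948]
orientation: [-3.128, -0.291, 0.0]
force: [0.6, -0.3, 0.3]
opening: 0.0931
gripper_force: 0.0
```

Request:
arm_command(deltas=[[[0.84, 3.23, -0.5, 0, 0, -1.35], [0.84, 3.23, -0.5, 0, 0, -1.35], [0.84, 3.23, -0.5, 0, 0, -1.35], [0.84, 3.23, -0.5, 0, 0, -1.35], [0.84, 3.23, -0.5, 0, 0, -1.35], [0.84, 3.23, -0.5, 0, 0, -1.35], [0.84, 3.23, -0.5, 0, 0, -1.35], [0.84, 3.23, -0.5, 0, 0, -1.35], [0, 0, 0, 0, 0, 0], [0, 0, 0, 0, 0, 0], [0, 0, 0, 0, 0, 0]]])

```text
t: 2.02
tool_pos: [0.4392, 0.1107, 0.1547]
orientation: [3.141, -0.0, -0.002]
force: [0.6, -0.7, -0.1]
opening: 0.0926
gripper_force: 0.0
```

Request:
arm_command(deltas=[[[0.1, 0.15, -2, 0, 0, 0], [0, 0, -3, 0, 0, 0], [0, 0, -3, 0, 0, 0], [0, 0, -2.5, 0, 0, 0], [0, 0, -1.5, 0, 0, 0], [0, 0, -1, 0, 0, 0], [0, 0, 0, 0, 0, 0], [0, 0, 0, 0, 0, 0]]])

```text
t: 2.68
tool_pos: [0.4408, 0.1117, 0.0254]
orientation: [3.141, -0.004, -0.0]
force: [0.4, 0.4, 0.6]
opening: 0.0929
gripper_force: 0.0
```

Request:
arm_command(deltas=[[[0, 0, 0, 0, 0, 0], [0, 0, 0, 0, 0, 0], [0, 0, 0, 0, 0, 0], [0, 0, 0, 0, 0, 0], [0, 0, 0, 0, 0, 0], [0, 0, 0, 0, 0, 0], [0, 0, 0, 0, 0, 0], [0, 0, 0, 0, 0, 0], [0, 0, 0, 0, 0, 0], [0, 0, 0, 0, 0, 0]]], gripper=-1, squeeze=12)

```text
t: 3.52
tool_pos: [0.4409, 0.1125, 0.0253]
orientation: [-3.142, 0.002, -0.001]
force: [-0.7, 0.4, 2.8]
opening: 0.0566
gripper_force: 12.0
```

Request:
arm_command(deltas=[[[0, 0, 1, 0, 0, 0], [0, 0, 2, 0, 0, 0], [0, 0, 2, 0, 0, 0], [1, -0.1, 0.5, 0, 0, 0], [1.5, -0.15, 0, 0, 0, 0], [1.5, -0.15, 0, 0, 0, 0], [1.5, -0.15, 0, 0, 0, 0], [1.5, -0.15, 0, 0, 0, 0], [1.45, -0.17, 0, 0, 0, 0], [0, 0, 0, 0, 0, 0], [0, 0, 0, 0, 0, 0]]])

```text
t: 4.43
tool_pos: [0.5249, 0.1038, 0.08]
orientation: [-3.142, 0.003, 0.002]
force: [0.2, 0.0, -1.2]
opening: 0.0563
gripper_force: 12.0
```

Run:
```python
from h import *
print(monitor.read_state()['tool_pos'],monitor.read_state()['opening'])
a=eyes.read_camera('top')[150:330,260:440]
b=eyes.read_camera('side')[140:320,230:430]
cv2.imwrite('pics/c3.png',np.hstack([cv2.resize(a,(360,360)),cv2.resize(b,(400,360))]))
```

```text
[0.52490255 0.10377269 0.07997039] 0.056281657355170524
```

View pics/c3.png

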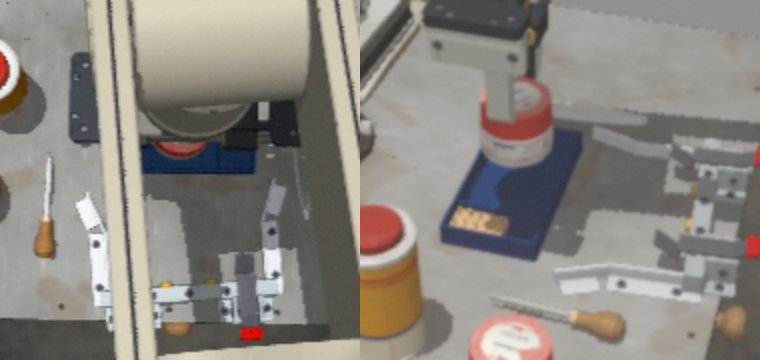

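The pot is held level over the tray. Lowering it into the bay.

Request:
arm_command(deltas=[[[0, 0, -1.5, 0, 0, 0], [0, 0, -1.5, 0, 0, 0], [0, 0, -1, 0, 0, 0], [0, 0, -0.6, 0, 0, 0], [0, 0, -0.3, 0, 0, 0], [0, 0, -0.2, 0, 0, 0], [0, 0, -0.1, 0, 0, 0], [0, 0, 0, 0, 0, 0]]])

```text
t: 5.2
tool_pos: [0.5256, 0.1039, 0.0286]
orientation: [-3.141, 0.002, -0.001]
force: [0.3, -0.3, -0.5]
opening: 0.0562
gripper_force: 12.0
```

Run:
```python
from h import *
print(at('side',309,185,.105),at('side',308,216,.055))
```

```text
[0.5245 0.0979 0.105 ] [0.5218 0.114  0.055 ]
```

Request:
arm_command(deltas=[[[0, 0, -0.05, 0, 0, 0], [0, 0, 0, 0, 0, 0]]])

```text
t: 5.37
tool_pos: [0.5258, 0.1039, 0.0284]
orientation: [-3.141, 0.002, -0.002]
force: [-1.4, 0.5, 2.5]
opening: 0.0568
gripper_force: 12.0
```

Request:
arm_command(deltas=[[[0, 0, 0, 0, 0, 0], [0, 0, 0, 0, 0, 0], [0, 0, 0, 0, 0, 0], [0, 0, 0, 0, 0, 0], [0, 0, 0, 0, 0, 0], [0, 0, 0, 0, 0, 0], [0, 0, 1, 0, 0, 0], [0, 0, 2, 0, 0, 0], [0, 0, 2, 0, 0, 0], [0, 0, 2, 0, 0, 0], [0, 0, 1, 0, 0, 0], [0, 0, 0, 0, 0, 0]]], gripper=1)

```text
t: 6.37
tool_pos: [0.5274, 0.1041, 0.1112]
orientation: [-3.141, 0.002, -0.009]
force: [0.5, 0.4, 0.7]
opening: 0.0932
gripper_force: 0.0
```

Run:
```python
from h import *
print(monitor.read_state()['tool_pos'],monitor.read_state()['opening'])
b=eyes.read_camera('side')[170:290,240:440]
cv2.imwrite('pics/c4.png',cv2.resize(b,None,fx=4,fy=4,interpolation=cv2.INTER_CUBIC))
```

```text
[0.52744916 0.10405608 0.11117304] 0.09317591059403263
```

View pics/c4.png

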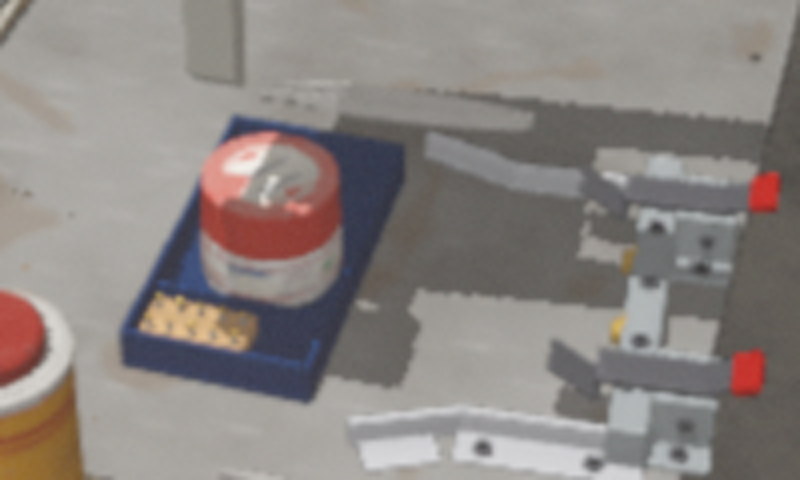

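Pot stands upright in the bay; lid centre about (271,172) in the crop, tray rim corners (122,335), (236,117), (404,145), (313,375). Checking the offset.

Run:
```python
from h import *
import fit
fit.P=lambda n,u,v: np.array([u/4+240,v/4+170])-.375
tm=[(.04,.075,.02),(.04,-.075,.02),(-.04,-.075,.02),(-.04,.075,.02)]
t=fit.fit(tm,[('side',122,335),('side',235,117),('side',404,145),('side',314,377)],[.525,.104,.02])
p=at('side',*fit.P(0,271,172),.053);print(p)
d=p[:2]-t[:2];c,s=np.cos(t[2]),np.sin(t[2]);print('pot in tray',c*d[0]+s*d[1],-s*d[0]+c*d[1])
```

```text
[0.526  0.1057 0.0191]
[[-0.2, 0.3], [-0.5, -0.0], [0.8, 0.4], [0.1, -0.9]]
[0.5262 0.1035 0.053 ]
pot in tray 0.00012508316345639545 -0.002185481069181939
```

Request:
arm_command(deltas=[[[1.5, 0.05, 0, 0, 0, 0.4], [2, 0.05, 0, 0, 0, 0.4], [2, 0.05, 0, 0, 0, 0.3], [0.15, 0, -1, 0, 0, 0], [0, 0, -2.5, 0, 0, 0], [0, 0, -2.5, 0, 0, 0], [0, 0, -2, 0, 0, 0], [0, 0, -1, 0, 0, 0], [0, 0, -0.7, 0, 0, 0], [0, 0, 0, 0, 0, 0], [0, 0, 0, 0, 0, 0]]], gripper=0.18)

```text
t: 7.33
tool_pos: [0.5816, 0.1054, 0.0108]
orientation: [-3.141, -0.028, 0.0]
force: [0.6, 0.9, 0.4]
opening: 0.055
gripper_force: 0.0
```

Request:
arm_command(deltas=[[[0, 0, -0.2, 0, 0, 0], [-0.2, 0, -0.1, 0, 0, 0], [-0.2, 0, 0, 0, 0, 0], [-0.15, 0, 0, 0, 0, 0], [-0.1, 0, 0, 0, 0, 0], [-0.1, 0, 0, 0, 0, 0], [-0.05, 0, 0, 0, 0, 0], [-0.05, 0, 0, 0, 0, 0]]])

```text
t: 8.0
tool_pos: [0.5731, 0.1053, 0.0076]
orientation: [-3.141, -0.028, -0.0]
force: [-0.1, 0.2, -0.7]
opening: 0.0549
gripper_force: 0.0
```

Request:
arm_command(deltas=[[[-0.1, -0.005, 0, 0, 0, 0], [-0.1, -0.005, 0, 0, 0, 0], [-0.1, -0.005, 0, 0, 0, 0], [-0.1, -0.005, 0, 0, 0, 0], [-0.1, -0.005, 0, 0, 0, 0], [-0.1, -0.005, 0, 0, 0, 0], [-0.1, -0.005, 0, 0, 0, 0], [-0.1, -0.005, 0, 0, 0, 0]]])

```text
t: 8.67
tool_pos: [0.565, 0.1049, 0.0075]
orientation: [-3.141, -0.028, 0.0]
force: [0.0, 0.3, 1.1]
opening: 0.055
gripper_force: 0.0
```

Run:
```python
from h import *
F=[]
b=eyes.read_camera('side');F.append(monitor.read_state()['force'])
cv2.imwrite('pics/s5.png',b)
def mask(i):
    i=i.astype(int);return ((i[...,0]>i[...,2]+35)&(i[...,0]>50)&(i[...,0]<170))
o=cv2.resize(cv2.imread('pics/c4.png'),(200,120),interpolation=cv2.INTER_AREA)
for i in(o,b[170:290,240:440]):
    m=mask(i);n,l,st,ce=cv2.connectedComponentsWithStats(m.astype(np.uint8));k=st[1:,4].argmax()+1;print(st[k],ce[k])
print('1cm shift at corner',proj('side',[[.485,.03,.02],[.475,.03,.02]]))
print(np.array(F).round(2))
```

```text
[40 60 13 14 76] [47.11842105 68.26315789]
[ 64  66  24  27 181] [75.89502762 82.43093923]
1cm shift at corner [[342.8 206.6]
 [348.3 207.6]]
[[-0.46 -0.92 -0.32]]
```

Run:
```python
from h import *
b=cv2.imread('pics/s5.png')[170:290,240:440]
cv2.imwrite('pics/c5.png',cv2.resize(b,None,fx=4,fy=4,interpolation=cv2.INTER_CUBIC))
```

```text
(no output)
```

View pics/c5.png

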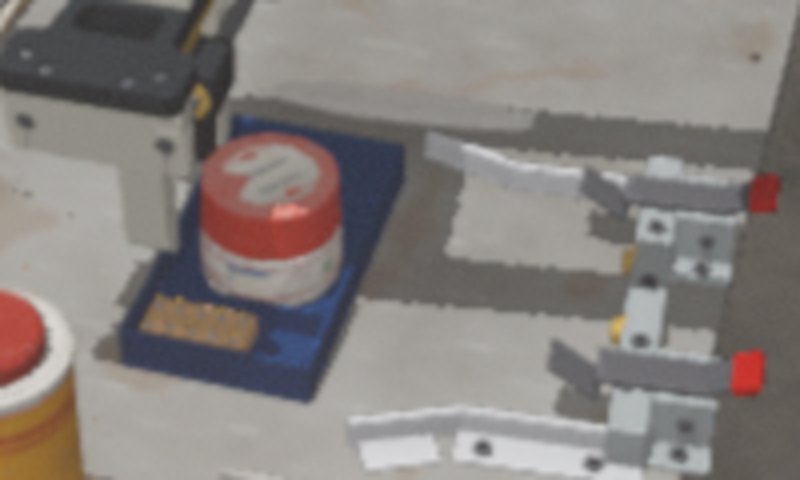

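The tray has not moved yet: its near-right corner is still at (404,145). The left finger shows behind the far wall, its near edge at about (180,245).

Run:
```python
from h import *
P=lambda u,v:np.array([u/4+240,v/4+170])-.375
for u,v in((127,238),(178,250),(120,170),(178,180)):
  c,d=ray('side',*P(u,v))
  # intersect with outer finger face plane y=.105+.0275+t
  for y in(.133,.145,.15): print((u,v),y,(c+d*(y-c[1])/d[1]).round(4))
q=proj('side',[[.565-.0075,.15,.0075],[.565+.0075,.15,.0075],[.565-.0075,.15,.03],[.565,.15,.0075]]);print(((q-[240,170])*4).round(0))
```

```text
(127, 238) 0.133 [0.5795 0.133  0.0285]
(127, 238) 0.145 [0.5744 0.145  0.0394]
(127, 238) 0.15 [0.5723 0.15   0.0439]
(178, 250) 0.133 [0.5573 0.133  0.0274]
(178, 250) 0.145 [0.5526 0.145  0.0384]
(178, 250) 0.15 [0.5506 0.15   0.0429]
(120, 170) 0.133 [0.5804 0.133  0.064 ]
(120, 170) 0.145 [0.5753 0.145  0.0743]
(120, 170) 0.15 [0.5732 0.15   0.0786]
(178, 180) 0.133 [0.5557 0.133  0.0646]
(178, 180) 0.145 [0.551  0.145  0.0749]
(178, 180) 0.15 [0.5491 0.15   0.0792]
[[164. 311.]
 [130. 304.]
 [162. 270.]
 [147. 308.]]
```

```bash
python3 - <<'E'
from h import *
s=monitor.read_state();print(s['tool_pos'],s['orientation'],s['opening'],s['q'].round(3))
def show(T,h):
  for nm,y in(('Lout',h+.0175),('Lin',h),('Rin',-h),('Rout',-h-.0175)):
    q=(proj('side',[[T[0]+a,T[1]+y,T[2]] for a in(-.0075,.0075)])-[240,170])*4;print(nm,q.round(0).tolist())
show((.5274,.104,.111),.0465); print(); show((.565,.105,.0075),.0275)
E
python3 - <<'E'
import sys;sys.path.insert(0,'.')
import cv2
i=cv2.imread('pics/s5.png')[130:280,210:360]
cv2.imwrite('pics/c6.png',cv2.resize(i,None,fx=4,fy=4,interpolation=cv2.INTER_CUBIC))
E
```

```text
[0.56487582 0.10487959 0.00748921] [ 3.14144421e+00  2.78943539e-02 -2.74136805e-04] 0.05512060235527311 [ 0.094  0.231  1.732 -0.     1.178  1.647]
Lout [[231.0, 155.0], [193.0, 148.0]]
Lin [[246.0, 127.0], [208.0, 120.0]]
Rin [[316.0, -6.0], [282.0, -12.0]]
Rout [[329.0, -29.0], [294.0, -35.0]]

Lout [[164.0, 311.0], [130.0, 304.0]]
Lin [[178.0, 284.0], [144.0, 277.0]]
Rin [[220.0, 204.0], [188.0, 198.0]]
Rout [[233.0, 180.0], [201.0, 174.0]]
```

View pics/c6.png

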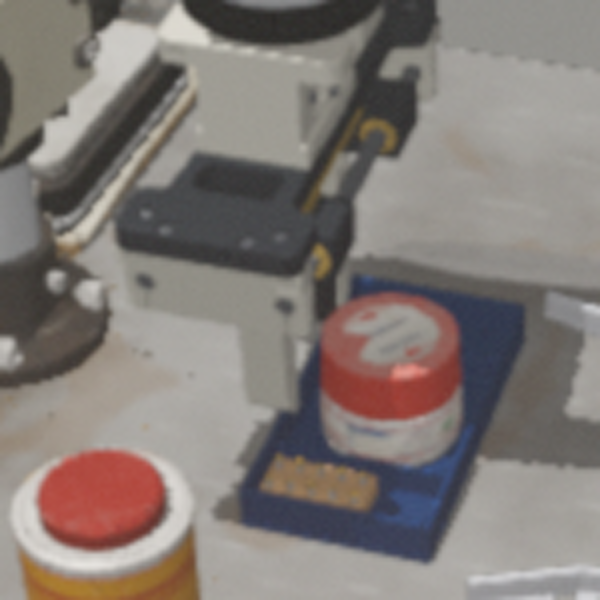

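The fingertips show about 25 mm higher than the reported TCP height, and the finger overlaps the rim of the wall. So they passed over the wall rather than behind it. I'll back off and feel for the bench.

Request:
arm_command(deltas=[[[0.6, 0, 0, 0, 0, 0], [0.8, 0, 0, 0, 0, 0], [0.5, 0.05, 0, 0, 0, 0], [0, 0, 0, 0, 0, 0], [0, 0, -0.3, 0, 0, 0], [0, 0, -0.2, 0, 0, 0], [0, 0, -0.1, 0, 0, 0], [0, 0, 0, 0, 0, 0]]])

```text
t: 9.38
tool_pos: [0.5834, 0.1054, 0.0008]
orientation: [3.141, 0.028, -0.002]
force: [-0.7, 0.5, 0.7]
opening: 0.0551
gripper_force: 0.0
```

Request:
arm_command(deltas=[[[0, 0, -0.15, 0, 0, 0], [0, 0, -0.15, 0, 0, 0], [0, 0, -0.15, 0, 0, 0], [0, 0, 0, 0, 0, 0]]])

```text
t: 9.72
tool_pos: [0.5838, 0.1054, -0.0034]
orientation: [3.141, 0.028, -0.001]
force: [0.1, -0.4, -0.5]
opening: 0.055
gripper_force: 0.0
```

There is no contact at z = −3 mm, so the reported z is biased low. Going on down carefully.

Request:
arm_command(deltas=[[[0, 0, -0.2, 0, 0, 0], [0, 0, -0.2, 0, 0, 0], [0, 0, -0.2, 0, 0, 0], [0, 0, -0.1, 0, 0, 0], [0, 0, 0, 0, 0, 0]]])

```text
t: 10.13
tool_pos: [0.5838, 0.1054, -0.0104]
orientation: [3.141, 0.028, -0.001]
force: [0.0, 0.1, -0.6]
opening: 0.0554
gripper_force: 0.0
```

Run:
```python
from h import *
s=monitor.read_state();print(s['tool_pos'],s['force'])
# finger bottom detection: save both, compare by template of fingertip from s5
b=eyes.read_camera('side');cv2.imwrite('pics/s7.png',b);a=cv2.imread('pics/s5.png')
t=a[205:233,268:286]
r=cv2.matchTemplate(b[180:270,240:310],t,cv2.TM_CCOEFF_NORMED);_,v,_,l=cv2.minMaxLoc(r);print(v,np.array(l)+[240,180]-[268,205])
print(proj('side',[[.565,.14,.033],[.584,.14,.033-.018]]))
```

```text
[ 0.58381386  0.10537399 -0.01042506] [ 0.02739627  0.06355171 -0.59604757]
0.7102155089378357 [-1  6]
[[278.1 231.3]
 [267.8 237.4]]
```

Request:
arm_command(deltas=[[[0, 0, -0.1, 0, 0, 0], [0, 0, -0.1, 0, 0, 0], [0, 0, -0.1, 0, 0, 0], [0, 0, -0.1, 0, 0, 0], [0, 0, 0, 0, 0, 0]]])

```text
t: 10.6
tool_pos: [0.584, 0.1054, -0.0142]
orientation: [3.141, 0.028, -0.001]
force: [-1.2, 0.5, -0.9]
opening: 0.0551
gripper_force: 0.0
```

Request:
arm_command(deltas=[[[0, 0, -0.1, 0, 0, 0], [0, 0, -0.1, 0, 0, 0], [0, 0, -0.1, 0, 0, 0], [0, 0, 0, 0, 0, 0]]])

```text
t: 10.93
tool_pos: [0.5839, 0.1054, -0.0173]
orientation: [3.141, 0.028, -0.001]
force: [-0.1, -1.3, -0.0]
opening: 0.0549
gripper_force: 0.0
```

Request:
arm_command(deltas=[[[0, 0, -0.1, 0, 0, 0], [0, 0, -0.1, 0, 0, 0], [0, 0, 0, 0, 0, 0]]])

```text
t: 11.18
tool_pos: [0.584, 0.1054, -0.0192]
orientation: [-3.141, -0.028, 0.001]
force: [0.3, -0.2, -0.6]
opening: 0.0549
gripper_force: 0.0
```

Request:
arm_command(deltas=[[[0, 0, -0.1, 0, 0, 0], [0, 0, -0.1, 0, 0, 0], [0, 0, 0, 0, 0, 0]]])

```text
t: 11.43
tool_pos: [0.584, 0.1054, -0.0212]
orientation: [3.141, 0.028, -0.001]
force: [-0.5, -0.2, -1.2]
opening: 0.0546
gripper_force: 0.0
```

Request:
arm_command(deltas=[[[0, 0, -0.1, 0, 0, 0], [0, 0, -0.1, 0, 0, 0], [0, 0, 0, 0, 0, 0]]])

```text
t: 11.68
tool_pos: [0.584, 0.1054, -0.0232]
orientation: [-3.141, -0.028, 0.001]
force: [-0.4, 0.3, 0.1]
opening: 0.0546
gripper_force: 0.0
```

Request:
arm_command(deltas=[[[0, 0, -0.1, 0, 0, 0], [0, 0, -0.05, 0, 0, 0], [0, 0, 0, 0, 0, 0]]])

```text
t: 11.93
tool_pos: [0.5841, 0.1054, -0.0233]
orientation: [3.141, 0.028, -0.001]
force: [-6.7, -1.7, 11.4]
opening: 0.0548
gripper_force: 5.7
```

Bench contact comes at reported z ≈ −23 mm, which agrees with the image, so the true tip height is the reading plus 23 mm. I'll raise 5 mm and approach the far wall.

Request:
arm_command(deltas=[[[0, 0, 0.3, 0, 0, 0], [0, 0, 0.3, 0, 0, 0], [-0.15, 0, 0, 0, 0, 0], [-0.15, 0, 0, 0, 0, 0], [-0.1, 0, 0, 0, 0, 0], [-0.1, 0, 0, 0, 0, 0], [-0.1, 0, 0, 0, 0, 0], [-0.1, 0, 0, 0, 0, 0], [-0.1, 0, 0, 0, 0, 0], [-0.1, 0, 0, 0, 0, 0]]])

```text
t: 12.77
tool_pos: [0.5753, 0.1054, -0.0184]
orientation: [-3.141, -0.028, -0.001]
force: [2.6, 0.8, -0.7]
opening: 0.055
gripper_force: 0.8
```

Request:
arm_command(deltas=[[[-0.1, 0, 0, 0, 0, 0], [-0.15, -0.01, 0, 0, 0, 0.1], [-0.2, -0.01, 0, 0, 0, 0.2], [-0.25, -0.01, 0, 0, 0, 0.2], [-0.25, -0.01, 0, 0, 0, 0.2], [-0.25, -0.01, 0, 0, 0, 0.2], [-0.25, -0.01, 0, 0, 0, 0.2], [-0.25, -0.01, 0, 0, 0, 0.2], [-0.25, -0.01, 0, 0, 0, 0.2], [-0.25, -0.01, 0, 0, 0, 0.2], [-0.25, -0.01, 0, 0, 0, 0.2], [-0.25, -0.01, 0, 0, 0, 0.2]]])

```text
t: 13.77
tool_pos: [0.548, 0.1043, -0.0184]
orientation: [-3.14, -0.086, -0.0]
force: [1.6, 0.3, 0.7]
opening: 0.0552
gripper_force: 1.1
```

Request:
arm_command(deltas=[[[-0.25, -0.01, 0, 0, 0, 0.25], [-0.25, -0.01, 0, 0, 0, 0.25], [-0.25, -0.01, 0, 0, 0, 0.25], [-0.25, -0.01, 0, 0, 0, 0.25], [-0.25, -0.01, 0, 0, 0, 0.25], [-0.25, -0.01, 0, 0, 0, 0.25], [-0.25, -0.01, 0, 0, 0, 0.25], [-0.25, -0.01, 0, 0, 0, 0.25], [-0.25, -0.01, 0, 0, 0, 0.25]]])

```text
t: 14.52
tool_pos: [0.5259, 0.1038, -0.0183]
orientation: [-3.137, -0.148, -0.002]
force: [4.2, 4.0, -0.8]
opening: 0.0551
gripper_force: 2.4
```

Run:
```python
from h import *
a=eyes.read_camera('side');b=eyes.read_camera('top');cv2.imwrite('pics/s8.png',a);cv2.imwrite('pics/t8.png',b)
print(monitor.read_state()['force'],monitor.read_state()['tool_pos'],monitor.read_state()['orientation'])
```

```text
[ 2.72076459  0.42816662 -0.05911204] [ 0.5253465   0.10364627 -0.01843807] [-3.13780359e+00 -1.47646602e-01 -2.64262827e-07]
```

Request:
arm_command(deltas=[[[-0.25, -0.01, 0, 0, 0, 0], [-0.25, -0.01, 0, 0, 0, 0], [-0.25, -0.01, 0, 0, 0, 0], [-0.25, -0.01, 0, 0, 0, 0], [-0.25, -0.01, 0, 0, 0, 0], [-0.25, -0.01, 0, 0, 0, 0]]])

```text
t: 15.12
tool_pos: [0.5102, 0.1026, -0.0186]
orientation: [3.138, 0.147, -0.001]
force: [2.6, 0.5, 1.2]
opening: 0.0545
gripper_force: 1.2
```

Request:
arm_command(deltas=[[[-0.2, -0.01, 0, 0, 0, 0], [-0.2, -0.01, 0, 0, 0, 0], [-0.2, -0.01, 0, 0, 0, 0], [-0.2, -0.01, 0, 0, 0, 0], [-0.2, -0.01, 0, 0, 0, 0], [-0.2, -0.01, 0, 0, 0, 0]]])

```text
t: 15.62
tool_pos: [0.4982, 0.1021, -0.0186]
orientation: [3.138, 0.147, -0.001]
force: [1.6, -0.2, 0.1]
opening: 0.0546
gripper_force: 1.0
```

Request:
arm_command(deltas=[[[-0.15, -0.008, 0, 0, 0, 0], [-0.15, -0.008, 0, 0, 0, 0], [-0.15, -0.008, 0, 0, 0, 0], [-0.15, -0.008, 0, 0, 0, 0], [-0.15, -0.008, 0, 0, 0, 0], [-0.15, -0.008, 0, 0, 0, 0], [-0.15, -0.008, 0, 0, 0, 0], [-0.15, -0.008, 0, 0, 0, 0]]])

```text
t: 16.28
tool_pos: [0.4865, 0.1016, -0.0185]
orientation: [-3.138, -0.147, 0.0]
force: [0.4, 0.3, -0.7]
opening: 0.055
gripper_force: 0.8
```

Request:
arm_command(deltas=[[[-0.1, -0.008, 0, 0, 0, 0], [-0.1, -0.008, 0, 0, 0, 0], [-0.1, -0.008, 0, 0, 0, 0], [-0.1, -0.008, 0, 0, 0, 0], [-0.1, -0.008, 0, 0, 0, 0], [-0.1, -0.008, 0, 0, 0, 0]]])

```text
t: 16.78
tool_pos: [0.4806, 0.1011, -0.0185]
orientation: [3.138, 0.147, 0.0]
force: [1.4, -0.2, 0.2]
opening: 0.0546
gripper_force: 0.8
```

Request:
arm_command(deltas=[[[-0.1, -0.008, 0, 0, 0, 0], [-0.1, -0.008, 0, 0, 0, 0], [-0.1, -0.008, 0, 0, 0, 0], [-0.1, -0.008, 0, 0, 0, 0], [-0.1, -0.008, 0, 0, 0, 0], [-0.1, -0.008, 0, 0, 0, 0]]])

```text
t: 17.28
tool_pos: [0.4749, 0.1006, -0.0183]
orientation: [-3.138, -0.147, -0.001]
force: [4.9, 0.5, -2.9]
opening: 0.0549
gripper_force: 2.2
```

Request:
arm_command(deltas=[[[-0.1, -0.008, 0, 0, 0, 0], [-0.1, -0.008, 0, 0, 0, 0], [-0.1, -0.008, 0, 0, 0, 0]]])

```text
t: 17.53
tool_pos: [0.472, 0.1004, -0.0182]
orientation: [-3.138, -0.147, -0.002]
force: [5.1, 0.8, -2.8]
opening: 0.0548
gripper_force: 2.8
```

Request:
arm_command(deltas=[[[-0.08, -0.007, 0, 0, 0, 0], [-0.08, -0.007, 0, 0, 0, 0], [0, 0, 0, 0, 0, 0]]])

```text
t: 17.78
tool_pos: [0.4702, 0.1002, -0.0182]
orientation: [-3.138, -0.147, -0.001]
force: [3.5, 0.6, 0.2]
opening: 0.055
gripper_force: 1.8
```

Request:
arm_command(deltas=[[[-0.08, -0.007, 0, 0, 0, 0], [-0.08, -0.007, 0, 0, 0, 0], [0, 0, 0, 0, 0, 0]]])

```text
t: 18.03
tool_pos: [0.4692, 0.1002, -0.0181]
orientation: [-3.138, -0.147, -0.003]
force: [6.3, 0.0, -2.0]
opening: 0.0546
gripper_force: 3.3
```

Request:
arm_command(deltas=[[[-0.05, -0.005, 0, 0, 0, 0], [-0.05, -0.005, 0, 0, 0, 0], [0, 0, 0, 0, 0, 0]]])

```text
t: 18.28
tool_pos: [0.4688, 0.1001, -0.0179]
orientation: [-3.138, -0.147, -0.004]
force: [7.6, 0.9, -1.9]
opening: 0.0547
gripper_force: 3.9
```

Request:
arm_command(deltas=[[[-0.05, -0.005, 0, 0, 0, 0], [-0.05, -0.005, 0, 0, 0, 0], [0, 0, 0, 0, 0, 0]]])

```text
t: 18.53
tool_pos: [0.468, 0.1, -0.0178]
orientation: [-3.138, -0.147, -0.005]
force: [8.6, 0.1, -0.4]
opening: 0.0546
gripper_force: 4.3
```

Request:
arm_command(deltas=[[[-0.05, -0.005, 0, 0, 0, 0], [-0.05, -0.005, 0, 0, 0, 0], [0, 0, 0, 0, 0, 0]]])

```text
t: 18.78
tool_pos: [0.4678, 0.1, -0.0174]
orientation: [-3.138, -0.147, -0.007]
force: [9.5, 1.6, -2.4]
opening: 0.055
gripper_force: 5.1
```

Request:
arm_command(deltas=[[[-0.05, -0.005, 0, 0, 0, 0], [-0.05, -0.005, 0, 0, 0, 0], [0, 0, 0, 0, 0, 0]]])

```text
t: 19.03
tool_pos: [0.4673, 0.0999, -0.0172]
orientation: [-3.138, -0.147, -0.009]
force: [12.0, 1.3, -2.8]
opening: 0.0549
gripper_force: 5.7
```

Request:
arm_command(deltas=[[[-0.05, -0.005, 0, 0, 0, 0], [-0.05, -0.005, -0.02, 0, 0, 0], [0, 0, 0, 0, 0, 0]]])

```text
t: 19.28
tool_pos: [0.4668, 0.0999, -0.0172]
orientation: [-3.138, -0.147, -0.01]
force: [12.3, 0.8, -2.9]
opening: 0.0548
gripper_force: 6.3
```

Request:
arm_command(deltas=[[[-0.05, -0.005, 0, 0, 0, 0], [0, 0, -0.02, 0, 0, 0]]])

```text
t: 19.45
tool_pos: [0.4663, 0.0999, -0.0173]
orientation: [-3.138, -0.147, -0.01]
force: [12.5, 1.4, -3.1]
opening: 0.0553
gripper_force: 6.4
```

Request:
arm_command(deltas=[[[-0.05, -0.005, 0, 0, 0, 0], [0, 0, 0, 0, 0, 0]]])

```text
t: 19.62
tool_pos: [0.466, 0.0998, -0.0173]
orientation: [-3.138, -0.147, -0.011]
force: [13.0, 1.8, -2.3]
opening: 0.0551
gripper_force: 6.6
```

Request:
arm_command(deltas=[[[-0.05, -0.005, 0, 0, 0, 0], [0, 0, 0, 0, 0, 0]]])

```text
t: 19.78
tool_pos: [0.4657, 0.0998, -0.0171]
orientation: [-3.138, -0.147, -0.012]
force: [13.2, 2.0, -2.7]
opening: 0.0547
gripper_force: 6.8
```

Request:
arm_command(deltas=[[[-0.05, -0.005, 0, 0, 0, 0], [0, 0, 0, 0, 0, 0]]])

```text
t: 19.95
tool_pos: [0.4654, 0.0998, -0.017]
orientation: [-3.138, -0.147, -0.012]
force: [13.8, 1.2, -2.8]
opening: 0.0545
gripper_force: 7.2
```

Request:
arm_command(deltas=[[[-0.05, -0.005, 0, 0, 0, 0], [0, 0, 0, 0, 0, 0]]])

```text
t: 20.12
tool_pos: [0.4653, 0.0998, -0.0169]
orientation: [-3.138, -0.147, -0.013]
force: [15.6, 1.0, -3.7]
opening: 0.055
gripper_force: 7.6
```

Request:
arm_command(deltas=[[[-0.04, -0.004, 0, 0, 0, 0], [0, 0, 0, 0, 0, 0]]])

```text
t: 20.28
tool_pos: [0.4653, 0.0997, -0.0167]
orientation: [-3.138, -0.147, -0.015]
force: [15.7, 1.5, -3.0]
opening: 0.055
gripper_force: 8.1
```

Request:
arm_command(deltas=[[[-0.04, -0.004, 0, 0, 0, 0], [0, 0, 0, 0, 0, 0]]])

```text
t: 20.45
tool_pos: [0.4654, 0.0997, -0.0164]
orientation: [-3.137, -0.147, -0.016]
force: [17.4, 1.6, -3.6]
opening: 0.0552
gripper_force: 8.6
```

The position has stopped advancing while the force climbs, so the tray is probably against the stop. I'll back off and see whether it holds.

Request:
arm_command(deltas=[[[0.1, 0.01, 0, 0, 0, 0], [0.1, 0.01, 0, 0, 0, 0], [0.1, 0.01, 0, 0, 0, 0], [0, 0, 0, 0, 0, 0]]])

```text
t: 20.78
tool_pos: [0.4665, 0.0999, -0.0174]
orientation: [-3.138, -0.147, -0.01]
force: [12.7, 2.0, -1.3]
opening: 0.0545
gripper_force: 6.2
```

Request:
arm_command(deltas=[[[0.1, 0.01, 0, 0, 0, 0], [0.1, 0.01, 0, 0, 0, 0], [0, 0, 0, 0, 0, 0]]])

```text
t: 21.03
tool_pos: [0.4667, 0.0999, -0.0181]
orientation: [-3.138, -0.147, -0.004]
force: [7.9, -0.0, -0.9]
opening: 0.0549
gripper_force: 3.8
```

Request:
arm_command(deltas=[[[0.15, 0.01, 0, 0, 0, 0], [0.15, 0.01, 0, 0, 0, 0], [0.15, 0.01, 0, 0, 0, 0], [0.2, 0.02, 0, 0, 0, 0], [0.2, 0.02, 0, 0, 0, 0], [0.4, 0.04, 0, 0, 0, 0], [0, 0, 0, 0, 0, 0]]])

```text
t: 21.62
tool_pos: [0.4783, 0.1009, -0.0188]
orientation: [-3.138, -0.147, -0.0]
force: [-0.0, 0.3, 0.6]
opening: 0.055
gripper_force: 0.0
```

Request:
arm_command(deltas=[[[0, 0, 1, 0, 0, 0], [0, 0, 3, 0, 0, 0], [0, 0, 4, 0, 0, 0], [0, 0, 4, 0, 0, 0], [0, 0, 3, 0, 0, 0], [0, -4, 0, 0, 0, 0], [0, -4, 0, 0, 0, 0], [0, -4, 0, 0, 0, 0], [0, -4, 0, 0, 0, 0], [0, -4, 0, 0, 0, 0], [0, 0, 0, 0, 0, 0], [0, 0, 0, 0, 0, 0]]])

```text
t: 22.62
tool_pos: [0.4774, -0.101, 0.1319]
orientation: [3.138, 0.14, 0.001]
force: [-0.1, 0.4, 0.1]
opening: 0.055
gripper_force: 0.0
```

Run:
```python
from h import *
b=eyes.read_camera('side')[180:300,260:445];t=eyes.read_camera('top')[190:330,280:420]
cv2.imwrite('pics/c9.png',np.hstack([cv2.resize(b,(425,276),interpolation=cv2.INTER_CUBIC),np.zeros((276,5,3),np.uint8),cv2.resize(t,(276,276))]) if 0 else np.vstack([cv2.resize(b,(462,300),interpolation=cv2.INTER_CUBIC),cv2.copyMakeBorder(cv2.resize(t,(300,300),interpolation=cv2.INTER_CUBIC),0,0,0,162,0)]))
```

```text
(no output)
```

View pics/c9.png

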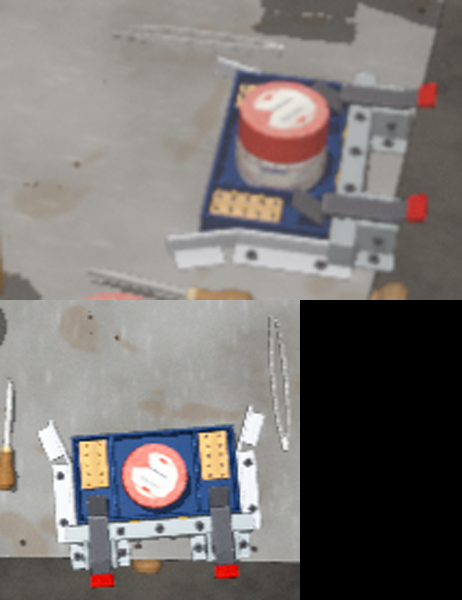

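The side and top crops show the tray between the rails, with both hooks over its near wall and the pot upright. I'll check the numbers before handing in.

Run:
```python
from h import *
D=np.array([.3722,.0913]);a=.0928  # top-camera dock fit
c,s=np.cos(a),np.sin(a)
def dk(u,v,z,cam='top'):
    p=at(cam,280+u*140/300-.25,190+(v-300)*140/300-.25,z)[:2]-D;return (c*p[0]+s*p[1]).round(4),(-s*p[0]+c*p[1]).round(4)
print('far L',dk(72,436,.02),'far R',dk(234,426,.02),'pot',dk(155,475,.053))
D=np.array([.3739,.0938]);a=.0964;c,s=np.cos(a),np.sin(a)
def ds(u,v,z):
    p=at('side',260+u*185/462-.3,180+v*120/300-.3,z)[:2]-D;return (c*p[0]+s*p[1]).round(4),(-s*p[0]+c*p[1]).round(4)
print('side far L',ds(202,228,.02),'far R',ds(238,70,.02),'pot',ds(284,110,.053))
```

```text
far L (np.float64(0.0841), np.float64(0.0741)) far R (np.float64(0.0822), np.float64(-0.0751)) pot (np.float64(0.0421), np.float64(0.0025))
side far L (np.float64(0.0812), np.float64(0.0856)) far R (np.float64(0.083), np.float64(-0.0751)) pot (np.float64(0.0428), np.float64(0.0023))
```

```bash
python3 -c "
from plant import ticket
print(ticket.close_job())"
```

```text
the job is handed in; nothing more can be done
None
```

The job is handed in (no verdict came back): by camera the flux pot stands upright in the tray's middle bay and the tray sits docked at about 43 mm under both hooks; it held when I let go, and the highest pull I read was about 17.5 N.

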